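Dose a dishwasher tablet into the scoop and hold the shutter open

ROBOT

A 6-joint arm with a two-finger parallel gripper is mounted at the origin on the work surface. World frame = base frame: x ahead of the robot, y to its left, z up, the work surface at z = 0. Lengths are in mm, angles in degrees, forces in N, time in s.
With the tool pointing down it reaches from about 300 to 850 mm from the base axis. Payload 4.2 kg.
Tool frame: the origin (TCP) lies on the centre line of the jaws, within the pads' length; the fingertips stand 14 mm ahead of it and the grasp point (between the pads) lies 5 mm behind it (env.finger_overhang is the z of the fingertips in the tool frame, in mm); z points along the fingers, y is the line along which they close (so a half turn about z gives the same grasp; the last joint's range is limited). The gripper opens to 91 mm and grips with 3 to 60 N. Pads are 32 mm wide; open, the fingers measure 118 mm over their backs; the gripper's body (76 mm by 178 mm) begins 60 mm behind the grasp point.
Start: joints at [-65.145, 18.312, 89.639, -0, 72.044, -1.146], TCP at [252.076, -516.817, 227.976] pointing down, gripper open.
Joint ranges: [-177.97, 177.97], [-48.28, 115.42], [12.27, 149.76], [-77.06, 257.06], [2.81, 150.46], [-146.56, 146.56]. Speed limits (degrees/s): [147.25, 147.25, 180, 180, 180, 180].

INTERFACE

Orientations are given as [roll, pitch, yaw] about the fixed x, y, z axes, in that order (R = Rz(yaw) Ry(pitch) Rx(roll)).
In Python, from workcell import sensors, viewer, env gives the robot as it stands. The module is installed in compiled form; this text tells all that it offers.
- The arm moves only by the tool step_arm, never from a script. Its argument "plan" is one flat list of numbers, 6 for each row, row after row: the shift along the tool's x, y, z in cm, then the turn, a rotation vector about the tool's x, y, z in rad. In form: [x, y, z, wx, wy, wz, x, y, z, wx, wy, wz, ...]. A call has 1 to 5 rows; each row shifts and turns the commanded pose from where the row before left it, along the tool's axes as they then stand; what a row does not reach is not made up. A row lasts 1/12 s, in which the tool goes at most 41.7 mm and 7.16 degrees, less where a joint would pass 70% of its speed; a pose out of reach is approached as far as the arm can. A call is refused whole if a number of a shift passes 4.17 or a number of a turn 0.125, either way. A call with a gripper value outside its range is refused whole. "hand" is the finger opening in cm, from 0 to 9.12, set as the call begins (left out, the last holds). The fingers move at their own pace and stop on an object; "newtons" is the grip in N (left out, the last holds). Time passes only in rows, so rows that do not move let the fingers close. It gives the time, the measured TCP pose, the force, the opening and the grip force at its end, in the units of the state.
- sensors.state(): the state, without advancing time (a new reading comes with each control period).
- viewer.grab_frame(name): name is "scene" or "top"; returns a dict with "img" (420x560x3 uint8, red, green, blue), "fx", "fy", "cx", "cy" (pixels), "position" and "attitude" of the camera in the world. Camera axes: x right, y down, z forward; pixel columns grow to the right and rows downward; lengths in mm; the calibration is good to about 2 mm. A picture is of the moment at which its call begins. There is no depth.
- env.job_done(): hands the job in; it is judged then, once.
Trained networks look in a picture, given as the dict that the camera call returned (one of the last four; its "shot" number tells which), for a name from the list of things; names that differ only in an ending like _2 or _b are one class to them, and where a whole thing is asked for, a point or a joint stands for the part that bears it (a point fixed in the world has none). Each returns a list of dicts, best first, with "score" (0 to 1); they miss things now and then, are a little off and sometimes report something else, mostly with a low value. They report only what shows in the picture. A call takes as long as a camera call.
- viewer.boxes_of(name, picture): "location" ([column, row] in pixels, amid what is visible of it).
- viewer.pinpoint(name, picture): "location" ([column, row] in pixels: a listed point, or the origin of a listed thing).
The state is a dict: "time_s": time; "qpos": joint angles; "qvel": joint speeds; "effort": joint torques, N m; "ee_pos": TCP position; "ee_rot": TCP orientation; "force": force on the tool from outside, world axes, zero at the start; "torque": the same for the moment, N m; "gripper_width": finger opening in mm; "gripper_force": force on a finger pad.
Only numpy, scipy, OpenCV 4.12 (cv2) and the standard library are available. Lean on these libraries where they do the work, as an engineer would, in place of code of your own. Each camera call takes 0.05 s, during which the arm holds its last target. There are 200 camera calls.

TASK

Stand the green scoop upright and centred on the narrow blue pedestal under the dispenser's clear hopper and let go of it. Then pull the yellow spring-return slide handle out until its black pointer lies at the middle of the red clip on the rail, so that the tablet drops into the scoop, and finish still holding the handle there, with the scoop and tablet left resting on the pedestal. Leave the red clip where it is set and do not push the other things on the cabinet top about.

Things in the scene. Friction and masses are not known exactly. Their poses are not given: they have to be found in the camera images.
- dispenser: Fixed tablet dispenser. Origin on the surface below the centre of hopper and pedestal; +z up, -x its front (pull direction, roughly to the robot), +y its left. White foot 130 x 120 x 12 mm. Clear hopper 42 x 42 mm in plan, z=114 to 205 mm, on two 10 mm rods behind it (x=+58, y=+-26). Below the hopper the right side (-y) is open: the scoop goes in there, handle sticking out to -y.
- rest (a point): Centre of the top of the blue pedestal, 45 mm above the surface, on the dispenser's axis, 69 mm below the hopper's lower edge; axes as the dispenser's. The top is 34 mm (x) x 50 mm (y), flat, without a lip.
- scoop: Green scoop, 40 to 85 g. Origin: centre of the bowl's underside; +z up; handle along its -x. Flat-bottomed open bowl 64 (x) x 70 (y) x 35 mm high, walls and floor 3 mm. Handle 14 mm wide (y), 10 mm high, centre 29 mm above the underside, from x=-31 to -141 mm. Balances about 10 mm from the bowl's centre towards the handle. At the start the handle points to world -y, give or take 0.55 rad.
- scoop_grip (a point): Point on the scoop handle's centre line, 90 mm from the bowl's centre (scoop x=-90 mm), 29 mm above the bowl's underside: a good place to pinch across the 14 mm width. With the scoop standing on the pedestal this leaves room beside the hopper.
- slide (a joint): Travel of the yellow slide out of the dispenser along its -x, m: 0 = fully in (shutter shut, tablet held), end stop at 0.070. The spring always pulls it back in: about 2.4 N at 0, growing 80 N/m (6.4 N at 0.05); let go, it returns to 0. The shutter is clear of the tablet from about 0.036.
- slide_handle (a point): Centre of the slide's yellow crossbar, 194 mm above the surface, at dispenser x=-90 mm, y=0 when in; moves with the slide. Bar 14 (x) x 50 (y) x 32 mm high (z=178 to 210 mm) on a stem 12 x 16 mm; 62 mm free between bar and hopper when in. Pinch it from above across the 14 mm.
- pointer (a point): Tip of the slide's thin black pointer above the rail (z=134 mm), dispenser x=-90 mm when the slide is in, y=+62. Moves with the slide.
- mark (a joint): Position of the red clip on the rail, m, on the same scale as joint slide: the pointer lies at the middle of the clip when joint slide equals this value. Set somewhere between 0.042 and 0.060; stiff (10 N), not to be moved.
- mark_clip (a point): Middle of the red clip, 10 mm wide along the rail, axes as the dispenser's. The aluminium rail, 12 mm wide, runs along the dispenser's x at y=+62 mm (x=-185 to -10, top at z=129 mm), with a thin post under its front end.
- tablet: Pale blue dishwasher tablet, a disc 26 mm across and 16 mm high, 20 g, origin at the centre of its underside; starts lying on the shutter inside the hopper, 130 mm above the surface, and falls straight down when the shutter opens.
- tablet_center (a point): Centre of the tablet.
- spray_bottle: Bystander: clear glass spray bottle, 68 mm across, 198 mm high; origin under its centre.
- tub: Bystander: round white tub with screw lid, 106 mm across, 80 mm high; origin under its centre.
- bucket_handle: Bystander: ribbed blue bucket handle with wire arms, lying flat, 250 x 95 mm, 27 mm high; origin under the grip.
- peg_basket: Bystander: stainless steel peg basket 120 x 160 x 70 mm; origin under its centre.
- dish_brush: Bystander: flat cleaning brush with a wooden handle, lying down; origin under it.

How it is judged:
By the outcome, as a careful person would: the job done as asked, in the order asked, and still so for the second after the job is handed in, while the arm keeps its last pose, push and grip.
It also fails if it takes over 58 s, if anything falls off the work surface, if the arm or the gripper's body presses on something with over 40 N, if the wrist force passes 120 N, or if a joint passes its speed limit or range.

## Working session

There is one attempt and no reset: what is moved stays moved. The work goes in short steps, Python scripts to look and compute and a tool call to move; the robot and the scene stay as the last step left them, time stands still between calls to the robot, and variables do not carry over. Pictures are saved under pics/ and viewed, at most 10 in all, crops included, and the job is handed in when it is done.

Besides the shell and the picture viewer there is one more tool, called after "Request:" as name(argument=value, ...) on one line, values as JSON. step_arm: Moves the arm, as the interface text tells. Its arguments: {"type":"object","properties":{"plan":{"type":"array","items":{"type":"number"}},"hand":{"type":"number"},"newtons":{"type":"number"}},"required":["plan"]}

```bash
mkdir -p pics; cat > h.py <<'E'
import numpy as np, cv2
from scipy.spatial.transform import Rotation as R
from workcell import sensors, viewer, env
def cam(p):
    a=np.array(p["attitude"],float)
    M=a if a.shape==(3,3) else (R.from_euler('xyz',a,degrees=True).as_matrix() if a.size==3 else None)
    return M,np.array(p["position"],float)
def ray(p,uv):
    M,c=cam(p); d=M@np.array([(uv[0]-p["cx"])/p["fx"],(uv[1]-p["cy"])/p["fy"],1.]); return c,d/np.linalg.norm(d)
def atz(p,uv,z):
    c,d=ray(p,uv); return c+d*(z-c[2])/d[2]
def tri(obs):
    A=np.zeros((3,3));b=np.zeros(3)
    for p,uv in obs:
        c,d=ray(p,uv);P=np.eye(3)-np.outer(d,d);A+=P;b+=P@c
    return np.linalg.solve(A,b)
def proj(p,X):
    M,c=cam(p);v=M.T@(np.array(X)-c);return np.array([p["cx"]+p["fx"]*v[0]/v[2],p["cy"]+p["fy"]*v[1]/v[2]])
def save(p,n): cv2.imwrite("pics/"+n+".png",p["img"][:,:,::-1])
E
cat > m1.py <<'E'
from h import *
np.set_printoptions(precision=1,suppress=True)
s=viewer.grab_frame("scene");t=viewer.grab_frame("top")
print(s["attitude"],s["position"],t["attitude"],t["position"],s["fx"])
save(s,"s0");save(t,"t0")
for n in ["dispenser","rest","scoop","scoop_grip","slide_handle","pointer","mark_clip","tablet_center","spray_bottle","tub","bucket_handle","peg_basket","dish_brush"]:
    o=[]
    for p in (s,t):
        r=viewer.pinpoint(n,p)
        if r: o.append((p,r[0]["location"])); print(n,"st"[p is t],np.array(r[0]["location"]),round(r[0]["score"],2),end=" ")
    if len(o)==2:
        X=tri(o);print("X",X,"err",*[proj(p,X)-np.array(u) for p,u in o])
    else: print()
E
python3 m1.py
```

```text
[-141.1   -0.4  126.1] [1229.   530.7 1207.7] [-175.7   -0.6  -89.3] [ 448.2   18.8 1117.7] 511.61265611945015
dispenser s [281.5 271.6] 0.66 dispenser t [257.4 183.8] 0.97 X [607.4  70.6  -7.6] err [0.9 0.1] [ 0.7 -0.4]
rest s [279.1 261.3] 0.76 rest t [258.3 176.6] 0.55 X [617.6  67.4  53.9] err [0.1 0. ] [ 0. -0.]
scoop s [239.1 185.7] 0.66 scoop t [360.2 238.3] 0.9 X [ 450.  -217.3   21.9] err [-1.1 -0.2] [-1.   0.6]
scoop_grip s [220.7 170.1] 0.98 scoop_grip t [397.2 250.5] 0.65 X [ 415.7 -327.8   -4.7] err [-1.5 -0.4] [-1.6  0.9]
slide_handle s [300.5 203.5] 0.65 slide_handle t [258.6 205.7] 0.72 X [522.8  61.9 201.8] err [-1.4 -0.1] [-1.3  0.8]
pointer s [317.7 228.2] 0.56 
mark_clip s [327.9 215.2] 0.42 mark_clip t [236.1 231.1] 0.35 X [465.2 117.4 136.8] err [-0.1  0. ] [-0.1  0.1]
tablet_center t [255. 175.] 0.55 
spray_bottle s [390.9 332.9] 0.6 
tub s [411.9 289.7] 0.91 tub t [236. 208.] 0.74 X [495.8 262.9   1.5] err [-49.4 -12.4] [-46.   12.7]
bucket_handle s [352.5 351.9] 0.76 bucket_handle t [158.5 151.5] 0.58 X [696.4 357.1   2.1] err [ 1.2 -0. ] [ 0.9 -0.5]
peg_basket s [149. 221.] 0.92 peg_basket t [408.2 154.6] 0.88 X [ 698.7 -368.1  -14.8] err [-1.  -0.3] [-1.   0.6]
dish_brush s [318.9 229.1] 0.63 dish_brush t [182. 274.] 0.75 X [429.4 179.6 131.4] err [ 35.4 -10.3] [ 29.1 -28.9]
```

```bash
python3 - <<'E'
import cv2
s=cv2.imread("pics/s0.png");t=cv2.imread("pics/t0.png")
a=cv2.resize(s[140:320,130:430],(800,480),interpolation=cv2.INTER_CUBIC);cv2.imwrite("pics/s0c.png",a)
b=cv2.resize(t[140:340,180:460],(800,571),interpolation=cv2.INTER_CUBIC);cv2.imwrite("pics/t0c.png",b)
E
```

```text
(no output)
```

View pics/s0c.png

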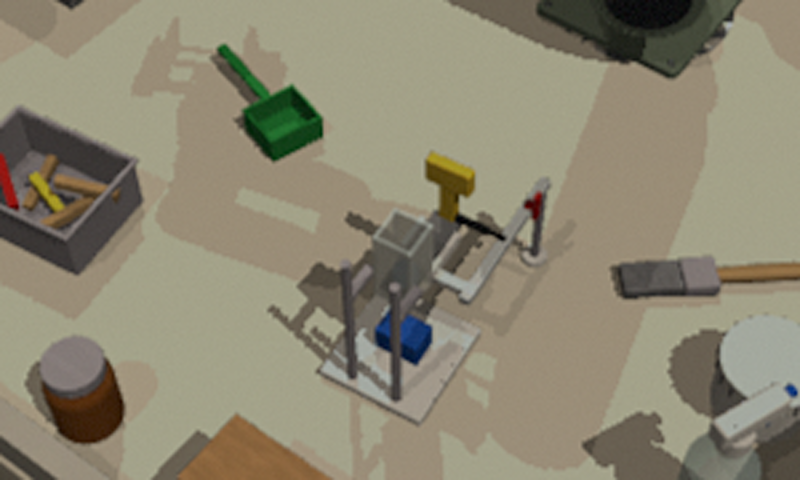

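View pics/t0c.png

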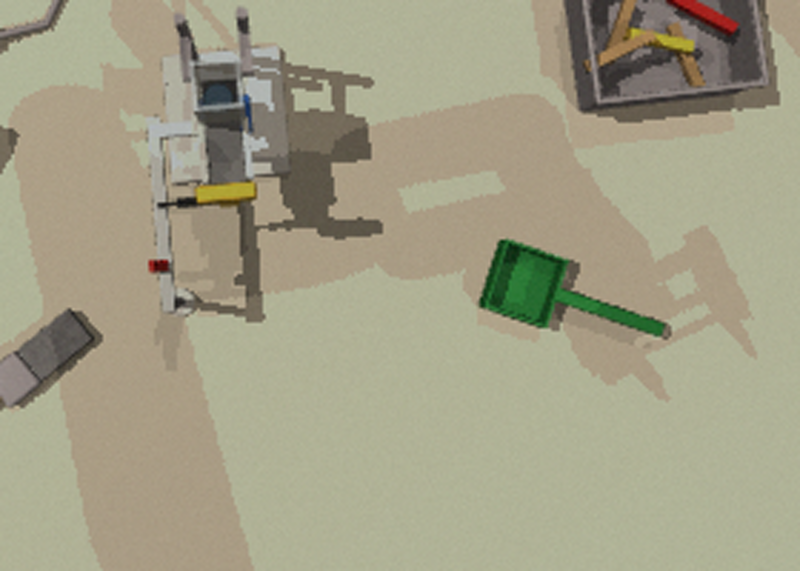

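The top view shows the scoop's bowl at about (364,239), with its handle end at (413,256). The yellow bar is at (258,207), the red clip at (235,233), and the pedestal sits under the hopper. Next I'll fit silhouettes and landmarks.

```bash
cat > fit.py <<'E'
from h import *
from scipy.optimize import minimize, least_squares
def box(x0,x1,y0,y1,z0,z1): return np.array([[x,y,z] for x in(x0,x1) for y in(y0,y1) for z in(z0,z1)],float)
def hsvmask(p,lo,hi): return cv2.inRange(cv2.cvtColor(p["img"],cv2.COLOR_RGB2HSV),lo,hi)
SC=4
def render(p,boxes,T,z=0):
    m=np.zeros((420*SC,560*SC),np.uint8)
    Rz=R.from_euler('z',T[2]).as_matrix()
    for b in boxes:
        X=b@Rz.T+[T[0],T[1],z]
        uv=np.array([proj(p,x) for x in X])
        cv2.fillConvexPoly(m,cv2.convexHull((((uv+.5)*SC)*16).astype(np.int32)),255,shift=4)
    return cv2.resize(m,(560,420),interpolation=cv2.INTER_AREA)/255.
SCOOP=[box(-32,32,-35,35,0,35),box(-141,-31,-7,7,24,34)]
GREEN=((45,90,25),(80,255,255))
def fit(views,boxes,mk,T0,z=0):
    ms=[(p,mk(p)/255.) for p in views]
    f=lambda T:sum(np.abs(render(p,boxes,[T[0],T[1],T[2]/100],z)-m).sum() for p,m in ms)
    best=None
    for k in range(2):
        r=minimize(f,[T0[0],T0[1],T0[2]*100],method="Nelder-Mead",options=dict(initial_simplex=[[T0[0],T0[1],T0[2]*100],[T0[0]+8,T0[1],T0[2]*100],[T0[0],T0[1]+8,T0[2]*100],[T0[0],T0[1],T0[2]*100+10]],xatol=.05,fatol=.3))
        T0=[r.x[0],r.x[1],r.x[2]/100]
    return np.array(T0),r.fun,[m.sum() for _,m in ms]
E
cat > m2.py <<'E'
from fit import *
np.set_printoptions(precision=2,suppress=True)
s=viewer.grab_frame("scene");t=viewer.grab_frame("top")
g=lambda p:hsvmask(p,*GREEN)
def g2(p):
    m=g(p);n,l,st,c=cv2.connectedComponentsWithStats(m);k=1+st[1:,4].argmax();return ((l==k)*255).astype(np.uint8)
for v in ([s,t],[s],[t]): print("scoop",fit(v,SCOOP,g2,[450,-217,1.3]))
# dispenser landmarks
S=lambda x,y:(s,np.array([130+x/2.6667,140+y/2.6667])-.3)
Tt=lambda x,y:(t,np.array([180+x/2.857,140+y/2.855])-.3)
L=[(S(320,372),(65,-60,12)),(S(420,422),(65,60,12)),(S(478,335),(-65,60,12)),
   (Tt(288,172),(-65,-60,12)),
   (Tt(166,312),(-185,62,129)),(S(544,181),(-185,62,129))]
pn={"rest":(0,0,45),"slide_handle":(-90,0,194),"pointer":(-90,62,134),"dispenser":(0,0,0)}
for n,X in pn.items():
    for p in(s,t):
        r=viewer.pinpoint(n,p)
        if r and r[0]["score"]>.5: L.append(((p,np.array(r[0]["location"])),X))
def res(T):
    Rz=R.from_euler('z',T[2]).as_matrix()
    return np.concatenate([proj(p,Rz@np.array(X)+[T[0],T[1],0])-uv for (p,uv),X in L])
r=least_squares(res,[610,68,0],x_scale=[10,10,.1],loss="soft_l1");print("disp",r.x);print(res(r.x).reshape(-1,2))
y=lambda p:hsvmask(p,(20,130,90),(33,255,255))
def yy(p):
    m=y(p);n,l,st,c=cv2.connectedComponentsWithStats(m)
    u=proj(p,[r.x[0]-90,r.x[1],205]);k=1+np.linalg.norm(c[1:]-u,axis=1).argmin();return ((l==k)*255).astype(np.uint8)
BAR=[box(-97,-83,-25,25,178,210),box(-83,-40,-6,6,186,202)]
for v in ([s,t],[t]): print("bar",fit(v,BAR,yy,r.x))
def red(p):
    m=hsvmask(p,(0,150,60),(8,255,255))|hsvmask(p,(172,150,60),(180,255,255))
    n,l,st,c=cv2.connectedComponentsWithStats(m);u=proj(p,[r.x[0]-140,r.x[1]+62,134]);k=1+np.linalg.norm(c[1:]-u,axis=1).argmin();print("red",c[k],st[k]);return c[k]
a=red(s);b=red(t);X=tri([(s,a),(t,b)]);print(X)
print(R.from_euler('z',-r.x[2]).as_matrix()@(X-[r.x[0],r.x[1],0]))
E
python3 m2.py
```

```text
scoop (array([ 450.8 , -226.73,    1.26]), np.float64(131.2078431372549), [np.float64(642.0), np.float64(838.0)])
scoop (array([ 451.93, -225.77,    1.24]), np.float64(74.33725490196078), [np.float64(642.0)])
scoop (array([ 450.99, -227.31,    1.25]), np.float64(52.45490196078431), [np.float64(838.0)])
disp [615.32  68.2    0.1 ]
[[-0.86 -2.06]
 [-0.5  -1.03]
 [ 1.41 -3.6 ]
 [ 1.01  0.52]
 [ 0.32 -1.83]
 [ 0.24 -0.68]
 [ 1.61  0.83]
 [-0.32 -0.03]
 [-1.25  1.74]
 [-3.5  -0.55]
 [ 0.66 -0.99]
 [-0.15  1.59]
 [-0.22  2.59]
 [ 0.16 -4.91]]
bar (array([611.83,  72.15,   0.14]), np.float64(349.9764705882353), [np.float64(101.0), np.float64(126.0)])
bar (array([611.78,  72.57,   0.15]), np.float64(129.7764705882353), [np.float64(126.0)])
red [330.07 216.75] [327 213   6   9  28]
red [235.08 232.58] [232 231   7   4  26]
[461.16 121.38 128.93]
[-148.27   67.88  128.93]
```

```bash
cat > plan.py <<'E'
from h import *
def plan(pos,ydir_deg,n,start=None):
    """rows to bring TCP to pos, tool down, closing line (tool y) along ydir_deg (mod 180)"""
    st=sensors.state(); p0=np.array(st["ee_pos"]); R0=R.from_euler('xyz',st["ee_rot"],degrees=True)
    if start is not None: p0,R0=start
    best=None
    for k in(0,180):
        y=np.radians(ydir_deg+k); Y=np.array([np.cos(y),np.sin(y),0]);Z=np.array([0,0,-1.]);X=np.cross(Y,Z)
        R1=R.from_matrix(np.column_stack([X,Y,Z])); d=(R0.inv()*R1).as_rotvec()
        if best is None or np.linalg.norm(d)<np.linalg.norm(best[0]): best=(d,R1)
    d,R1=best; rows=[];p=p0;Rc=R0
    for i in range(n):
        sh=Rc.inv().apply((np.array(pos)-p0)/n)/10
        rows.append(np.r_[sh,d/n]); p=p+(np.array(pos)-p0)/n; Rc=Rc*R.from_rotvec(d/n)
    print("at",p0.round(1),np.round(st["ee_rot"],2),"w",round(st["gripper_width"],1),"F",np.round(st["force"],1),"t",st["time_s"])
    for r in rows: print(*[f"{v:.3f}," for v in r])
    return np.array(pos),R1
E
python3 - <<'E'
from plan import *
a=plan([423,-312,100],-18.4,9)
plan([423,-312,24],-18.4,3,a)
E
```

```text
at [ 252.1 -516.8  228. ] [180.   0.  26.] w 90.8 F [ 0.6  0.  -0. ] t 1.9
2.705, -1.213, 1.422, 0.000, 0.000, -0.088,
2.801, -0.969, 1.422, 0.000, 0.000, -0.088,
2.876, -0.718, 1.422, 0.000, 0.000, -0.088,
2.928, -0.461, 1.422, 0.000, 0.000, -0.088,
2.957, -0.201, 1.422, 0.000, 0.000, -0.088,
2.963, 0.061, 1.422, 0.000, 0.000, -0.088,
2.946, 0.323, 1.422, 0.000, 0.000, -0.088,
2.906, 0.582, 1.422, 0.000, 0.000, -0.088,
2.844, 0.836, 1.422, 0.000, 0.000, -0.088,
at [ 423 -312  100] [180.   0.  26.] w 90.8 F [ 0.6  0.  -0. ] t 1.9
0.000, 0.000, 2.533, 0.000, 0.000, 0.000,
0.000, 0.000, 2.533, 0.000, 0.000, 0.000,
0.000, 0.000, 2.533, 0.000, 0.000, 0.000,
```

Request:
step_arm(plan=[2.7,-1.2,1.4,0,0,-0.088,2.8,-0.97,1.4,0,0,-0.088,2.88,-0.72,1.4,0,0,-0.088,2.93,-0.46,1.4,0,0,-0.088,2.96,-0.2,1.4,0,0,-0.088], hand=5)

```text
time_s: 2.32
ee_pos: [347.9, -402.2, 157.5]
ee_rot: [180.0, 0.0, 51.4]
force: [0.2, 0.1, -0.4]
gripper_width: 60.7
gripper_force: 0.0
```

Request:
step_arm(plan=[2.96,0.06,1.4,0,0,-0.088,2.95,0.32,1.4,0,0,-0.088,2.9,0.58,1.4,0,0,-0.088,2.84,0.84,1.4,0,0,-0.088,0,0,0,0,0,0])

```text
time_s: 2.73
ee_pos: [424.5, -308.1, 99.6]
ee_rot: [-179.8, -0.2, 71.7]
force: [-0.1, 0.1, -1.5]
gripper_width: 50.0
gripper_force: 0.0
```

```bash
cat > m3.py <<'E'
from fit import *
from plan import plan
np.set_printoptions(precision=2,suppress=True)
s=viewer.grab_frame("scene");t=viewer.grab_frame("top")
save(s,"s1");save(t,"t1")
D0=np.array([613.,70,0.12])
def pick(lo,hi,Xd):
    def f(p):
        m=hsvmask(p,lo,hi);m=cv2.morphologyEx(m,cv2.MORPH_CLOSE,np.ones((3,3)));n,l,st,c=cv2.connectedComponentsWithStats(m)
        u=proj(p,R.from_euler('z',D0[2]).apply(Xd)+[D0[0],D0[1],0])
        d=np.linalg.norm(c[1:]-u,axis=1)-.1*np.minimum(st[1:,4],150);k=1+d.argmin();return ((l==k)*255).astype(np.uint8)
    return f
yl=pick((18,120,40),(35,255,255),[-90,0,200])
print([yl(p).sum()/255 for p in(s,t)],[cv2.boundingRect(yl(p)) for p in(s,t)])
for p in (s,t): print(render(p,[box(-97,-83,-25,25,178,210)],D0).sum(),cv2.boundingRect((render(p,[box(-97,-83,-25,25,178,210)],D0)>.5).astype(np.uint8)))
for st_ in (0,40):
  B=[box(-97,-83,-25,25,178,210)]+([box(-83,-83+st_,-6,6,186,202)] if st_ else [])
  for v in([s,t],[s],[t]): print(st_,"bar",fit(v,B,yl,D0))
for n in["scoop_grip"]:
    for p,z in((s,29),(t,29)):
        r=viewer.pinpoint(n,p)
        if r: print(n,r[0]["score"],atz(p,r[0]["location"],z))
plan([423,-312,24],-18.4,3)
E
python3 m3.py
```

```text
[np.float64(271.0), np.float64(147.0)] [(290, 197, 18, 26), (248, 203, 22, 9)]
244.83529411764704 (289, 196, 20, 19)
157.7019607843137 (248, 202, 22, 10)
0 bar (array([611.93,  69.2 ,   0.11]), np.float64(150.08235294117648), [np.float64(271.0), np.float64(147.0)])
0 bar (array([615.46,  61.18,   0.01]), np.float64(104.94901960784314), [np.float64(271.0)])
0 bar (array([611.4 ,  70.13,   0.12]), np.float64(25.27058823529412), [np.float64(147.0)])
40 bar (array([602.47,  97.82,   0.42]), np.float64(259.89019607843136), [np.float64(271.0), np.float64(147.0)])
40 bar (array([602.35, 103.97,   0.48]), np.float64(91.5843137254902), [np.float64(271.0)])
40 bar (array([610.34,  70.74,   0.13]), np.float64(114.01960784313725), [np.float64(147.0)])
scoop_grip 0.9 [ 440.11 -290.56   29.  ]
scoop_grip 0.7 [ 426.77 -314.43   29.  ]
at [ 423.4 -313.3  102.5] [179.94   0.05  71.32] w 50.1 F [-0.4  0.1  0.2] t 2.9333
0.039, -0.030, 2.618, 0.000, 0.000, -0.002,
0.039, -0.029, 2.618, 0.000, 0.000, -0.002,
0.038, -0.028, 2.618, 0.000, 0.000, -0.002,
```

Request:
step_arm(plan=[0,0,2.6,0,0,0,0,0,2.6,0,0,0,0,0,2.6,0,0,0,0,0,0,0,0,0,0,0,0,0,0,0])

```text
time_s: 3.35
ee_pos: [422.5, -313.2, 23.9]
ee_rot: [-179.9, -0.0, 71.3]
force: [-0.4, 0.5, -0.1]
gripper_width: 49.9
gripper_force: 0.0
```

Request:
step_arm(plan=[0,0,0,0,0,0,0,0,0,0,0,0,0,0,0,0,0,0,0,0,0,0,0,0,0,0,0,0,0,0], hand=0, newtons=35)

```text
time_s: 3.77
ee_pos: [423.8, -312.8, 24.8]
ee_rot: [179.9, 0.0, 71.4]
force: [0.5, -0.2, 0.2]
gripper_width: 19.6
gripper_force: 0.0
```

Request:
step_arm(plan=[0,0,0,0,0,0,0,0,0,0,0,0])

```text
time_s: 3.93
ee_pos: [423.6, -312.6, 24.4]
ee_rot: [180.0, 0.0, 71.4]
force: [-0.2, 0.8, 2.9]
gripper_width: 13.9
gripper_force: 35.0
```

Request:
step_arm(plan=[0,0,-1.0,0,0,0,0,0,-2.5,0,0,0,0,0,-2.5,0,0,0,0,0,-2.5,0,0,0,0,0,0,0,0,0])

```text
time_s: 4.35
ee_pos: [425.9, -314.3, 114.1]
ee_rot: [179.5, 0.2, 71.4]
force: [0.8, -1.1, -0.1]
gripper_width: 13.6
gripper_force: 35.0
```

```bash
python3 - <<'E'
from fit import *
from plan import plan
s=viewer.grab_frame("scene");t=viewer.grab_frame("top");save(s,"s2");save(t,"t2")
def cost(p,m,r): return 0
plan([641.5,-178,110],6.9,9)
E
```

```text
at [ 423.7 -312.7  110. ] [1.7988e+02 5.0000e-02 7.1390e+01] w 14.0 F [ 0.4  0.8 -1.1] t 4.45
2.190, 1.816, 0.002, 0.000, 0.000, -0.049,
2.098, 1.922, 0.002, 0.000, 0.000, -0.049,
2.000, 2.023, 0.002, 0.000, 0.000, -0.049,
1.898, 2.120, 0.002, 0.000, 0.000, -0.049,
1.790, 2.211, 0.002, 0.000, 0.000, -0.049,
1.679, 2.297, 0.001, 0.000, 0.000, -0.049,
1.563, 2.377, 0.001, 0.000, 0.000, -0.049,
1.444, 2.452, 0.001, 0.000, 0.000, -0.049,
1.321, 2.520, 0.000, 0.000, 0.000, -0.049,
```

View pics/s2.png

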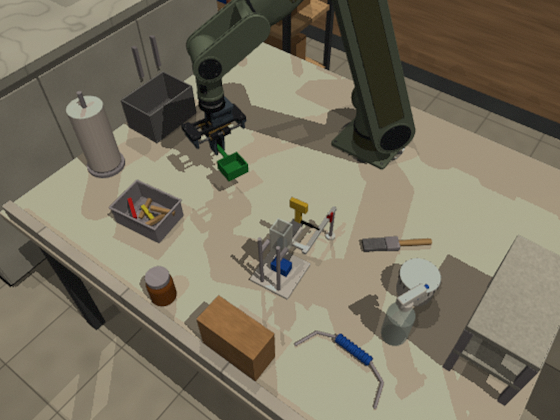

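The scoop is lifted and held about level, with the bowl at (233,166). The path to the dispenser is clear.

Request:
step_arm(plan=[2.19,1.82,0,0,0,-0.049,2.1,1.92,0,0,0,-0.049,2.0,2.02,0,0,0,-0.049,1.9,2.12,0,0,0,-0.049,1.79,2.21,0,0,0,-0.049])

```text
time_s: 4.87
ee_pos: [544.3, -236.5, 107.1]
ee_rot: [-179.8, -0.1, 85.5]
force: [0.3, -0.6, 0.4]
gripper_width: 13.7
gripper_force: 35.0
```

Request:
step_arm(plan=[1.68,2.3,0,0,0,-0.049,1.56,2.38,0,0,0,-0.049,1.44,2.45,0,0,0,-0.049,1.32,2.52,0,0,0,-0.049,0,0,0,0,0,0])

```text
time_s: 5.28
ee_pos: [644.8, -175.1, 106.7]
ee_rot: [180.0, -0.1, 96.9]
force: [-0.1, -0.8, -0.7]
gripper_width: 13.7
gripper_force: 35.0
```

```bash
cat > m4.py <<'E'
from fit import *
from plan import plan
np.set_printoptions(precision=2,suppress=True)
viewer.grab_frame("top")
s=viewer.grab_frame("scene");t=viewer.grab_frame("top");save(s,"s3");save(t,"t3")
st=sensors.state();p=np.array(st["ee_pos"]);yaw=np.radians(st["ee_rot"][2])
g=lambda q:(lambda m:(lambda r:((r[1]==1+r[2][1:,4].argmax())*255).astype(np.uint8))(cv2.connectedComponentsWithStats(m)))(hsvmask(q,*GREEN))
BOWL=SCOOP[:1]
def mk(q):
    return g(q)
# bowl fit only (fingers hide the handle); include tilt and height
def rend(q,T):
    x,y,w,z,ti=T; w=w/100; ti=ti/100
    Rm=R.from_euler('z',w)*R.from_euler('y',ti)
    m=np.zeros((420*SC,560*SC),np.uint8)
    for b in [SCOOP[0],box(-60,-31,-7,7,24,34)]:
        uv=np.array([proj(q,X) for X in Rm.apply(b)+[x,y,z]]);cv2.fillConvexPoly(m,cv2.convexHull((((uv+.5)*SC)*16).astype(np.int32)),255,shift=4)
    return cv2.resize(m,(560,420),interpolation=cv2.INTER_AREA)/255.
c=p+90*np.array([np.cos(yaw),np.sin(yaw),0]);z0=p[2]-24
x0=np.array([c[0],c[1],yaw*100,z0,0])
ms=[(q,mk(q)/255.) for q in(s,t)]
def f(T):
    e=0
    for q,m in ms:
        d=np.abs(rend(q,T)-m)
        # ignore region around the hand beyond 60 mm from bowl centre
        u=proj(q,[T[0]-75*np.cos(yaw),T[1]-75*np.sin(yaw),T[3]+29]);v=proj(q,[T[0]+40*np.cos(yaw),T[1]+40*np.sin(yaw),T[3]+29])
        a=(v-u)/np.linalg.norm(v-u);yy,xx=np.mgrid[:420,:560]
        uu=proj(q,[T[0]-45*np.cos(yaw),T[1]-45*np.sin(yaw),T[3]+29])
        d=d*(((xx-uu[0])*a[0]+(yy-uu[1])*a[1])>0); e+=d.sum()
    return e
sim=np.array([x0]+[x0+d for d in np.diag([5,5,6,6,8])])
r=minimize(f,x0,method="Nelder-Mead",options=dict(initial_simplex=sim,xatol=.05,fatol=.3,maxiter=600))
r=minimize(f,r.x,method="Nelder-Mead",options=dict(initial_simplex=np.array([r.x]+[r.x+d for d in np.diag([-4,4,-5,-5,-6])]),xatol=.05,fatol=.3,maxiter=600))
print("expected",x0,"fit",r.x,r.fun,"tcp",p,st["ee_rot"],st["force"],st["torque"],[m.sum() for _,m in ms])
E
python3 m4.py
```

```text
expected [629.74 -88.57 168.7   83.08   0.  ] fit [630.32 -88.83 169.84  78.94   1.24] 81.2078431372549 tcp [ 640.18 -177.97  107.08] [-179.78   -0.06   96.66] [-0.46 -0.25  0.23] [-0.08 -0.13 -0.03] [np.float64(797.0), np.float64(782.0)]
```

```bash
cat > m5.py <<'E'
from fit import *
np.set_printoptions(precision=2,suppress=True)
s=viewer.grab_frame("scene");t=viewer.grab_frame("top")
D0=np.array([611.5,70,0.12])
def near(p,m,X):
    n,l,st,c=cv2.connectedComponentsWithStats(m);u=proj(p,R.from_euler('z',D0[2]).apply(X)+[D0[0],D0[1],0]);k=1+(np.linalg.norm(c[1:]-u,axis=1)-.1*np.minimum(st[1:,4],100)).argmin();print(c[k],u,st[k]);return ((l==k)*255).astype(np.uint8)
bl=near(s,hsvmask(s,(105,120,40),(130,255,255)),[0,0,35])
yt=near(t,hsvmask(t,(18,120,40),(35,255,255)),[-90,0,200])
ys=near(s,hsvmask(s,(18,120,40),(35,255,255)),[-90,0,195])
PED=[box(-17,17,-25,25,12,45)];BAR=[box(-97,-83,-25,25,178,210)]
for w in (.08,.1,.12,.14): 
    f=lambda T:np.abs(render(s,PED,[T[0],T[1],w])-bl/255.).sum()
    r=minimize(f,[611,70],method="Nelder-Mead",options=dict(initial_simplex=[[611,70],[618,70],[611,77]]));print("ped",w,r.x,r.fun,bl.sum()/255)
STEM=box(-96,-84,-8,8,140,178)
for B,nm in((BAR,"bar"),(BAR+[STEM],"bar+stem")):
    print(nm,fit([s],B,lambda p:ys,D0),fit([t],B,lambda p:yt,D0))
u,c=cv2.connectedComponents(bl)
o=s["img"][170:300,220:360];o=cv2.resize(o[:,:,::-1],(700,650),interpolation=cv2.INTER_CUBIC)
q=t["img"][140:260,210:310];cv2.imwrite("pics/ct.png",cv2.resize(q[:,:,::-1],(500,600),interpolation=cv2.INTER_CUBIC))
cv2.imwrite("pics/cs.png",o)
for n in["rest","slide_handle","dispenser"]:
  for p,nm in((s,"s"),(t,"t")):
    r=viewer.pinpoint(n,p)
    if r: print(n,nm,r[0]["score"],atz(p,r[0]["location"],dict(rest=45,slide_handle=194,dispenser=0)[n]))
E
python3 m5.py
```

```text
[284.97 266.46] [281.29 264.14] [280 258  12  18 152]
[258.61 207.23] [258.47 206.85] [248 203  22   9 147]
[298.31 208.3 ] [298.38 204.49] [290 197  18  26 267]
ped 0.08 [607.9   70.76] 191.4627450980392 152.0
ped 0.1 [611.18  69.77] 191.5686274509804 152.0
ped 0.12 [610.76  68.85] 191.14117647058822 152.0
ped 0.14 [611.91  73.97] 191.25882352941176 152.0
bar (array([615.68,  68.94,   0.11]), np.float64(108.95294117647059), [np.float64(267.0)]) (array([611.34,  69.66,   0.12]), np.float64(25.325490196078434), [np.float64(147.0)])
bar+stem (array([614.83,  71.18,   0.1 ]), np.float64(54.19607843137255), [np.float64(267.0)]) (array([611.59,  70.4 ,   0.12]), np.float64(21.207843137254898), [np.float64(147.0)])
rest s 0.89 [613.7   71.36  45.  ]
rest t 0.94 [620.12  59.9   45.  ]
slide_handle s 0.88 [509.3   52.44 194.  ]
slide_handle t 0.58 [529.97  55.73 194.  ]
dispenser s 0.57 [615.27  75.49   0.  ]
dispenser t 0.76 [604.48  69.63   0.  ]
```

View pics/cs.png

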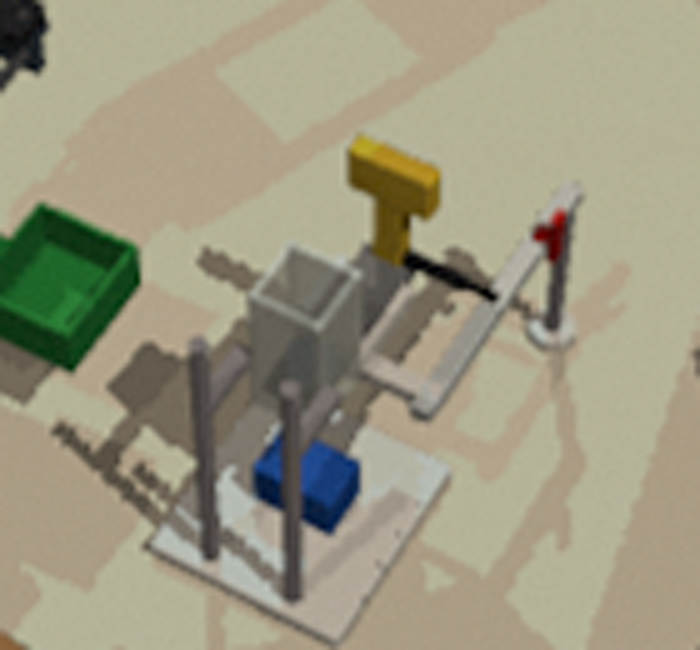

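View pics/ct.png

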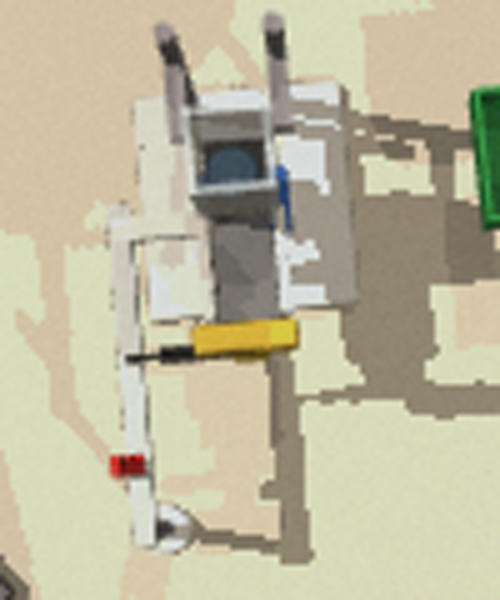

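The pictures show the hopper rim, foot corners, bar, rail and clip clearly, with the scoop level at the left. I'll fit the dispenser pose to these corners.

```bash
cat > m6.py <<'E'
from fit import *
from plan import plan
np.set_printoptions(precision=2,suppress=True)
s=viewer.grab_frame("scene");t=viewer.grab_frame("top")
S=lambda x,y:(s,np.array([220+x/5-.5+.1,170+y/5-.4]))
Q=lambda x,y:(t,np.array([210+x/5-.4,140+y/5-.4]))
H=21
L=[(S(148,547),(65,-60,12)),(S(338,640),(65,60,12)),(S(452,470),(-65,60,12)),
(S(250,292),(H,-H,205)),(S(293,248),(-H,-H,205)),(S(362,273),(-H,H,205)),(S(322,318),(H,H,205)),
(Q(135,100),(65,60,12)),(Q(345,85),(65,-60,12)),(Q(358,300),(-65,-60,12)),
(Q(187,110),(H,H,205)),(Q(268,98),(H,-H,205)),(Q(277,183),(-H,-H,205)),(Q(193,195),(-H,H,205)),
(Q(143,545),(-185,62,129)),(Q(120,208),(-10,62,129))]
def res(T,L=L):
    return np.concatenate([proj(p,R.from_euler('z',T[2]).apply(X)+[T[0],T[1],0])-uv for (p,uv),X in L])
for LL in (L,[l for l in L if l[0][0] is s],[l for l in L if l[0][0] is t]):
    r=least_squares(res,[611,70,.12],x_scale=[10,10,.1],loss="soft_l1",args=(LL,));print(r.x,r.cost)
r=least_squares(res,[611,70,.12],x_scale=[10,10,.1],loss="soft_l1");print(res(r.x).reshape(-1,2))
x,y,w=r.x
print("clip at z=134: s,t", [R.from_euler('z',-w).apply(atz(*q,134)-[x,y,0]) for q in (S(550,236),Q(128,465))])
print("pointer", [R.from_euler('z',-w).apply(atz(*q,134)-[x,y,0]) for q in (S(492,295),Q(128,358))])
print("grip target",R.from_euler('z',w).apply([0,-90,0])+[x,y,0],np.degrees(w))
E
python3 m6.py
```

```text
[612.48  67.9    0.1 ] 13.325013754548154
[615.08  70.9    0.09] 7.0168490563698
[612.06  66.85   0.1 ] 3.7830573076594494
[[ 0.23 -2.57]
 [ 0.11 -1.51]
 [ 0.82 -2.67]
 [-1.09  0.39]
 [-0.87 -2.28]
 [-0.18 -0.52]
 [-0.82  2.2 ]
 [-0.56  0.42]
 [-0.88 -0.06]
 [ 0.45  1.81]
 [-1.22 -1.03]
 [ 0.25 -0.1 ]
 [-0.06  0.39]
 [-0.99 -0.51]
 [ 0.19 -0.27]
 [-0.62 -1.41]]
clip at z=134: s,t [array([-141.27,   69.77,  134.  ]), array([-144.93,   66.4 ,  134.  ])]
pointer [array([-90.24,  61.81, 134.  ]), array([-91.1 ,  62.17, 134.  ])]
grip target [621.41 -21.66   0.  ] 5.698581946317739
```

Request:
step_arm(plan=[0,0,1.0,0,0,0,0,0,1.0,0,0,0,1.5,0,0,0,0,0,2.0,0,0,0,0,0,2.0,0,0,0,0,0])

```text
time_s: 6.35
ee_pos: [634.2, -122.4, 87.7]
ee_rot: [-179.9, -0.1, 96.6]
force: [0.1, -0.6, -0.3]
gripper_width: 13.8
gripper_force: 35.0
```

Request:
step_arm(plan=[2.0,0,0,0,0,0,2.0,0,0,0,0,0,1.5,0,0,0,0,0,0,0,0,0,0,0,0,0,0,0,0,0])

```text
time_s: 6.77
ee_pos: [628.5, -68.0, 88.7]
ee_rot: [-180.0, 0.0, 96.8]
force: [0.6, -0.4, -0.6]
gripper_width: 13.8
gripper_force: 35.0
```

```bash
cat > avg.py <<'E'
from h import *
a=[];e=[]
for i in range(8):
    viewer.grab_frame("top");st=sensors.state();a.append(st["ee_pos"]);e.append(st["ee_rot"][2]);f=st["force"]
print("avg tcp",np.mean(a,0).round(2),"sd",np.std(a,0).round(2),"yaw",np.mean(e).round(2),"F",np.round(f,1),"w",st["gripper_width"],"t",st["time_s"])
E
python3 avg.py; python3 m4.py
```

```text
avg tcp [628.82 -69.64  88.86] sd [0.05 0.33 0.04] yaw 96.61 F [-1.  -0.5 -1.1] w 13.783285537472928 t 7.1667
expected [618.38  20.08 168.64  64.92   0.  ] fit [618.74  15.59 172.54  60.91   3.54] 659.8549019607843 tcp [628.76 -69.32  88.92] [180.     0.    96.62] [ 0.11  1.11 -1.26] [-0.05 -0.1  -0.02] [np.float64(304.0), np.float64(601.0)]
```

Request:
step_arm(plan=[1.5,0,0,0,0,0,1.7,0,0,0,0,0,1.7,0,0,0,0,0,0,0,0.8,0,0,0,0,0,0.7,0,0,0])

```text
time_s: 7.73
ee_pos: [623.1, -19.0, 73.8]
ee_rot: [180.0, 0.0, 96.8]
force: [-0.8, -0.2, -1.0]
gripper_width: 13.5
gripper_force: 35.0
```

```bash
python3 avg.py; cat > m7.py <<'E'
from fit import *
s=viewer.grab_frame("scene");t=viewer.grab_frame("top")
a=cv2.resize(s["img"][170:300,220:360,::-1],(560,520),interpolation=cv2.INTER_CUBIC);b=cv2.resize(t["img"][140:270,210:310,::-1],(240,312),interpolation=cv2.INTER_CUBIC)
c=np.zeros((520,800,3),np.uint8);c[:,:560]=a;c[:312,560:]=b
import sys;cv2.imwrite(f"pics/{sys.argv[1]}.png",c)
E
python3 m7.py v7
```

```text
avg tcp [622.77 -20.63  73.31] sd [0.58 0.39 0.81] yaw 96.63 F [-0.2 -0.3 -1. ] w 13.872161292901831 t 8.1333
```

View pics/v7.png

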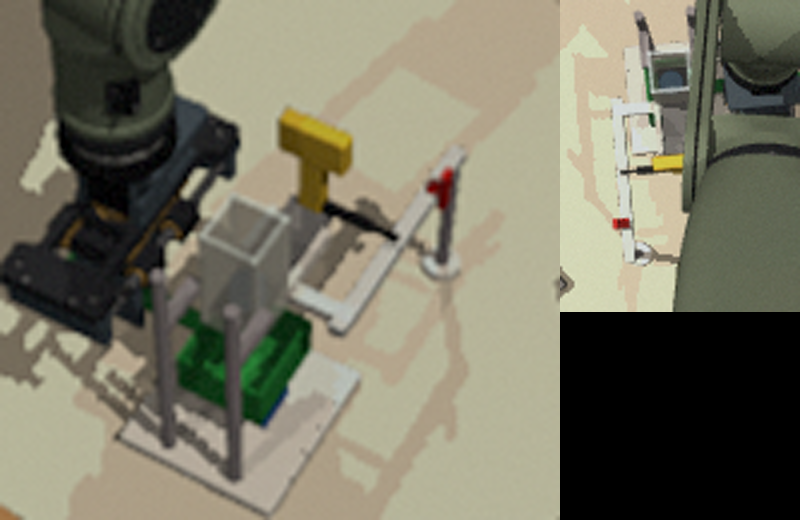

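The bowl sits over the pedestal between hopper and foot, clear of the rods, with its rear corner at crop (262,425). I'll lower it gently.

Request:
step_arm(plan=[0,0,0.15,0,0,0,0,0,0.15,0,0,0,0,0,0,0,0,0])

```text
time_s: 8.48
ee_pos: [622.9, -20.4, 70.6]
ee_rot: [-180.0, 0.0, 96.6]
force: [0.2, 0.1, -0.1]
gripper_width: 13.8
gripper_force: 35.0
```

```bash
python3 avg.py; python3 - <<'E'
from fit import *
np.set_printoptions(precision=1,suppress=True)
s=viewer.grab_frame("scene")
m=hsvmask(s,*GREEN); 
st=sensors.state()
D=[612.5,69,.11]
print("corner back-proj in disp frame:",R.from_euler('z',-.11).apply(atz(s,[285.4,276],47)-[612.5,69,0]))
f=lambda T:np.abs(render(s,SCOOP[:1],[T[0],T[1],1.687],46)-m/255.)[262:285,262:310].sum()
best=min(((f([x,y]),x,y) for x in range(604,624,2) for y in range(58,80,2)));print(best)
E
```

```text
avg tcp [623.06 -20.35  70.9 ] sd [0.07 0.01 0.1 ] yaw 96.65 F [ 0.2  0.2 -1.3] w 13.653654877377297 t 8.8833
corner back-proj in disp frame: [32.9 33.4 47. ]
(np.float64(64.0156862745098), 610, 68)
```

Request:
step_arm(plan=[0,0,0.1,0,0,0,0,0,0,0,0,0])

```text
time_s: 9.1
ee_pos: [623.0, -20.3, 69.8]
ee_rot: [-180.0, 0.0, 96.6]
force: [0.7, 0.4, -0.7]
gripper_width: 13.6
gripper_force: 35.0
```

Request:
step_arm(plan=[0,0,0.07,0,0,0,0,0,0,0,0,0])

```text
time_s: 9.27
ee_pos: [623.1, -20.4, 69.4]
ee_rot: [180.0, 0.0, 96.6]
force: [-0.1, 0.8, 1.0]
gripper_width: 14.0
gripper_force: 35.0
```

```bash
python3 avg.py
```

```text
avg tcp [623.11 -20.38  69.42] sd [0.01 0.01 0.03] yaw 96.65 F [-1.   0.1  1.9] w 13.70184218226906 t 9.6667
```

Request:
step_arm(plan=[0,0,0,0,0,0,0,0,0,0,0,0,0,0,0,0,0,0,0,0,0,0,0,0], hand=2.4)

```text
time_s: 10.0
ee_pos: [623.1, -20.3, 69.1]
ee_rot: [-180.0, 0.0, 96.6]
force: [0.3, 0.2, -0.0]
gripper_width: 23.8
gripper_force: 0.0
```

Request:
step_arm(plan=[0,0,0,0,0,0,0,0,0,0,0,0,0,0,0,0,0,0], hand=4)

```text
time_s: 10.25
ee_pos: [623.1, -20.4, 69.2]
ee_rot: [-180.0, 0.0, 96.6]
force: [0.1, 0.7, 0.2]
gripper_width: 39.5
gripper_force: 0.0
```

Request:
step_arm(plan=[0,0,-1,0,0,0,0,0,-2,0,0,0,0,0,-3.5,0,0,0,0,0,-3.5,0,0,0,0,0,-3.5,0,0,0])

```text
time_s: 10.67
ee_pos: [622.8, -20.3, 206.4]
ee_rot: [180.0, 0.0, 96.6]
force: [-0.5, 0.2, 0.7]
gripper_width: 39.7
gripper_force: 0.0
```

Request:
step_arm(plan=[0,0,-3.5,0,0,0,0,0,-3.5,0,0,0,0,0,-2,0,0,0,0,0,0,0,0,0,0,0,0,0,0,0])

```text
time_s: 11.08
ee_pos: [623.4, -20.4, 296.2]
ee_rot: [179.8, 0.0, 96.6]
force: [-0.2, 1.0, -0.7]
gripper_width: 39.7
gripper_force: 0.0
```

```bash
python3 avg.py; python3 m7.py v8
```

```text
avg tcp [622.49 -20.32 292.99] sd [0.21 0.01 0.55] yaw 96.65 F [-0.6  0.1 -0.3] w 39.560715142948894 t 11.4833
```

View pics/v8.png

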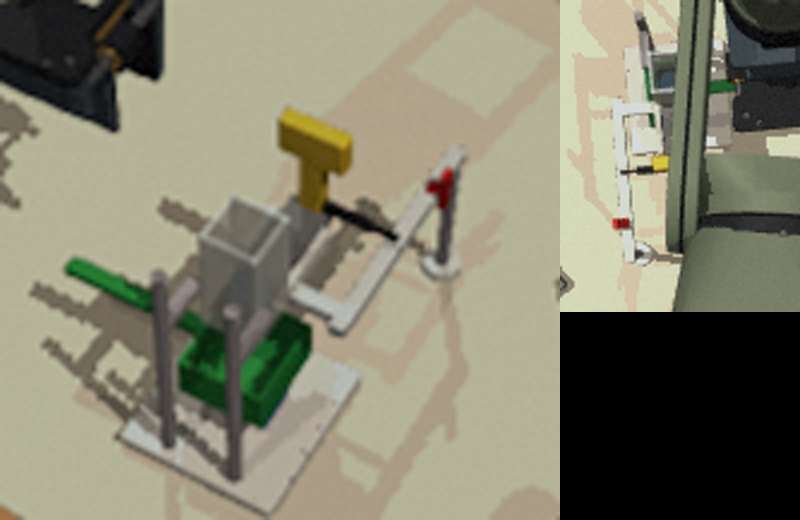

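The scoop stands level on the pedestal, released, with its handle out to -y. Next is the slide handle.

```bash
python3 - <<'E'
from plan import *
plan([522.7,59.3,260],6.3,5)
E
```

```text
at [623.  -20.3 293.7] [-179.95   -0.     96.65] w 40.3 F [ 0.5  0.8 -0.3] t 11.5833
1.814, -1.807, 0.676, -0.000, -0.000, 0.001,
1.812, -1.810, 0.676, -0.000, -0.000, 0.001,
1.810, -1.812, 0.676, -0.000, -0.000, 0.001,
1.808, -1.814, 0.675, -0.000, -0.000, 0.001,
1.805, -1.816, 0.675, -0.000, -0.000, 0.001,
```

Request:
step_arm(plan=[1.81,-1.81,0.67,0,0,0.001,1.81,-1.81,0.67,0,0,0.001,1.81,-1.81,0.67,0,0,0.001,1.81,-1.81,0.67,0,0,0.001,1.81,-1.81,0.67,0,0,0.001])

```text
time_s: 12.0
ee_pos: [521.8, 59.8, 260.3]
ee_rot: [180.0, -0.0, 96.3]
force: [0.4, -0.2, 0.4]
gripper_width: 40.3
gripper_force: 0.0
```

```bash
python3 avg.py; python3 - <<'E'
from plan import *
plan([522.7,59.3,195],6.3,4)
E
python3 m7.py v9
```

```text
avg tcp [522.08  59.76 260.66] sd [2.38 1.16 0.68] yaw 96.4 F [ 0.4 -0.3 -0.2] w 39.77623526836943 t 12.4
at [523.9  58.7 260.9] [1.7995e+02 2.0000e-02 9.6310e+01] w 39.8 F [ 0.4 -0.3 -0.2] t 12.4
0.018, -0.030, 1.648, 0.000, 0.000, 0.000,
0.017, -0.029, 1.648, 0.000, 0.000, 0.000,
0.017, -0.029, 1.648, 0.000, 0.000, 0.000,
0.017, -0.029, 1.648, 0.000, 0.000, 0.000,
```

View pics/v9.png

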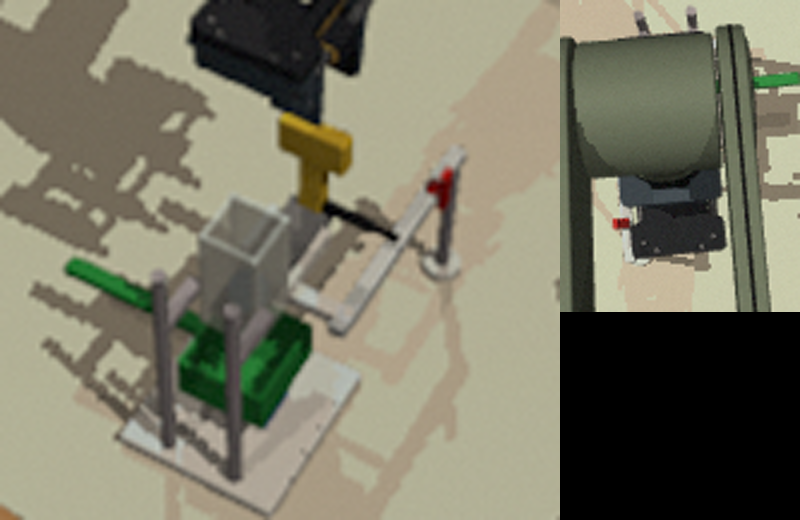

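The gripper is over the yellow bar (crop 315,140) with nothing in the way. I'll descend and grip.

Request:
step_arm(plan=[0,0,1.65,0,0,0,0,0,1.65,0,0,0,0,0,1.65,0,0,0,0,0,1.55,0,0,0,0,0,0,0,0,0])

```text
time_s: 12.92
ee_pos: [521.3, 58.7, 192.7]
ee_rot: [-179.6, 0.0, 96.3]
force: [-1.3, -0.9, -0.4]
gripper_width: 40.1
gripper_force: 0.0
```

Request:
step_arm(plan=[0,0,0,0,0,0,0,0,0,0,0,0,0,0,0,0,0,0,0,0,0,0,0,0,0,0,0,0,0,0], hand=0, newtons=40)

```text
time_s: 13.33
ee_pos: [522.5, 59.1, 196.7]
ee_rot: [-180.0, 0.0, 96.3]
force: [-3.5, -0.3, 4.3]
gripper_width: 13.9
gripper_force: 40.0
```

```bash
python3 avg.py
```

```text
avg tcp [522.49  59.15 196.7 ] sd [0.01 0.01 0.01] yaw 96.28 F [-2.9 -0.5  5.9] w 14.032130378966675 t 13.7333
```

Request:
step_arm(plan=[0,-0.8,0,0,0,0,0,-1,0,0,0,0,0,-1,0,0,0,0,0,-1,0,0,0,0,0,-0.7,0,0,0,0])

```text
time_s: 14.15
ee_pos: [478.9, 54.6, 196.7]
ee_rot: [179.7, -0.0, 96.3]
force: [6.5, 2.3, 2.3]
gripper_width: 14.3
gripper_force: 40.0
```

```bash
python3 avg.py; cat > m8.py <<'E'
from fit import *
import sys
s=viewer.grab_frame("scene");t=viewer.grab_frame("top")
a=cv2.resize(s["img"][190:290,260:345,::-1],(510,600),interpolation=cv2.INTER_CUBIC);b=cv2.resize(t["img"][195:265,220:250,::-1],(257,600),interpolation=cv2.INTER_CUBIC)
c=np.zeros((600,800,3),np.uint8);c[:,:510]=a;c[:,520:777]=b
cv2.imwrite(f"pics/{sys.argv[1]}.png",c)
for n in("pointer","mark_clip","tablet_center"):
  for p,nm in((s,"s"),(t,"t")):
    r=viewer.pinpoint(n,p)
    if r: print(n,nm,np.round(r[0]["location"],1),round(r[0]["score"],2),R.from_euler('z',-.11).apply(atz(p,r[0]["location"],134)-[612.5,69,0]).round(1))
E
python3 m8.py v10
```

```text
avg tcp [479.08  54.58 196.67] sd [0.65 0.07 0.01] yaw 96.32 F [5.  2.4 3.7] w 14.169927687822947 t 14.55
pointer s [329.  214.1] 0.7 [-148.2   64.5  134. ]
pointer t [159.3 149.6] 0.34 [ 85.  240.6 134. ]
mark_clip s [394.6 245. ] 0.74 [-141.7  257.1  134. ]
tablet_center s [280.2 269.4] 0.52 [ 70.   39.5 134. ]
tablet_center t [254.7 174.3] 0.5 [ -1.5   4.3 134. ]
```

View pics/v10.png

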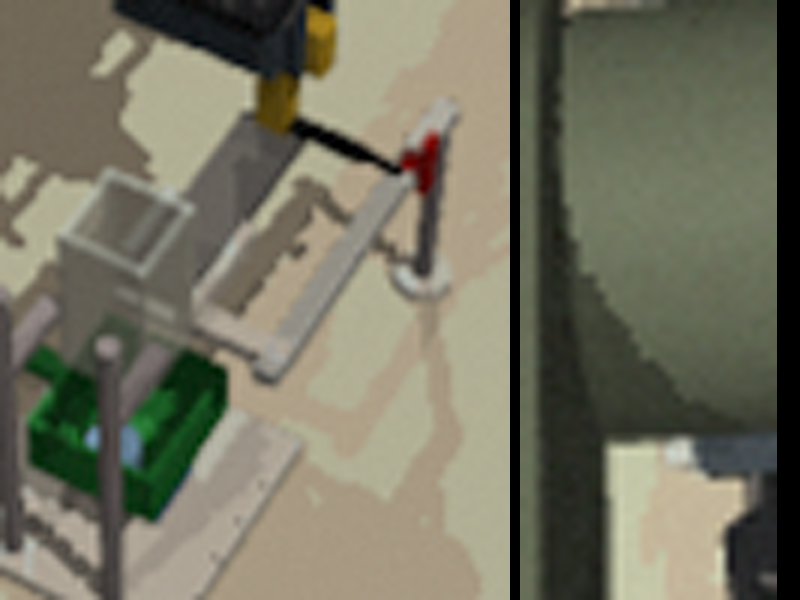

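The tablet lies in the scoop at crop (115,440), and the pointer tip at (400,168) is just short of the red clip. I'll measure the remaining distance from the earlier, unoccluded top pictures.

```bash
cat > m9.py <<'E'
from fit import *
np.set_printoptions(precision=2,suppress=True)
s=viewer.grab_frame("scene");t=viewer.grab_frame("top");print(t["fx"])
D=lambda X:R.from_euler('z',-.11).apply(X-np.array([612.5,69,0]))
for nm in("t0","t1","t2","t3"):
    im=cv2.imread(f"pics/{nm}.png").astype(float);b,g,r=im[...,0],im[...,1],im[...,2]
    red=np.clip(r-(g+b)/2-25,0,None);w=red[226:239,228:243];yy,xx=np.mgrid[226:239,228:243]
    c=np.array([(w*xx).sum(),(w*yy).sum()])/w.sum()
    # pointer: darkness in columns over rail / tip
    gray=im.mean(2);out=[]
    for u in range(234,241):
        col=gray[204:218,u];d=np.clip(np.median(col)-25-col,0,None)
        out.append((u,(d*np.arange(204,218)).sum()/d.sum() if d.sum()>20 else np.nan,d.sum()))
    P=[o for o in out if o[1]==o[1]]
    print(nm,"clip",c,D(atz(t,c,136)),D(atz(t,c,131)),"ptr",[(o[0],round(o[1],2),round(o[2])) for o in P])
    print("   ptr x",[D(atz(t,(o[0],o[1]),134))[:2].round(1) for o in P])
E
python3 m9.py
python3 - <<'E'
import cv2,numpy as np
im=cv2.imread("pics/t0.png")
print(im[226:239,230:241].max(2)*0+im[226:239,230:241,2]-0)
print(im[226:239,230:241,1])
E
```

```text
389.71649146011146
t0 clip [234.31 232.44] [-143.8    68.82  136.  ] [-143.68   69.33  131.  ] ptr [(235, np.float64(211.4), 126), (236, np.float64(211.46), 178), (237, np.float64(211.26), 187), (238, np.float64(211.12), 61), (239, np.float64(211.13), 91), (240, np.float64(210.91), 83)]
   ptr x [array([-91. ,  62.6]), array([-91.4,  60.1]), array([-91.2,  57.5]), array([-91.1,  55. ]), array([-91.3,  52.5]), array([-91. ,  49.9])]
t1 clip [234.33 232.47] [-143.88   68.76  136.  ] [-143.76   69.28  131.  ] ptr [(235, np.float64(211.4), 140), (236, np.float64(211.46), 194), (237, np.float64(211.36), 210), (238, np.float64(211.18), 74), (239, np.float64(211.18), 122), (240, np.float64(210.38), 113)]
   ptr x [array([-91.1,  62.6]), array([-91.4,  60.1]), array([-91.4,  57.5]), array([-91.2,  55. ]), array([-91.5,  52.5]), array([-89.7,  49.8])]
t2 clip [234.3  232.44] [-143.81   68.84  136.  ] [-143.68   69.35  131.  ] ptr [(235, np.float64(211.4), 140), (236, np.float64(211.45), 193), (237, np.float64(211.33), 203), (238, np.float64(211.17), 77), (239, np.float64(211.14), 112), (240, 
[... 1117 characters left out ...]
171 170 170 168 127 168 162 164 160  94]
 [169 169 170 173 169 158 168 162 161 157 114]]
[[158 155 158 160 157 169 160 161 161 110 158]
 [159 157 157 157 157 169 160 163 158 126 159]
 [157 156 157 158 155 169 161 161 162 136 133]
 [158 157 158 156 157 161 164 161 161 163 130]
 [156 158 155 153 155 160 159 158 163 168 131]
 [156 155  64  62  46  56  20  32  47 160 106]
 [157 151  34  31   3  18  18  12  25  94 103]
 [157 153  61  35  11  13  17  16  30  97 110]
 [154 155  69  41  20  26  22  20  31  73 104]
 [157 156 126  93  87 104  77  82  96  96  87]
 [157 157 158 157 156 138 164 162 162 158  93]
 [159 156 155 156 156 119 167 159 161 154  92]
 [156 155 155 160 155 146 169 159 159 155 109]]
```

Request:
step_arm(plan=[0,-0.3,0,0,0,0,0,-0.3,0,0,0,0,0,-0.3,0,0,0,0,0,0,0,0,0,0,0,0,0,0,0,0])

```text
time_s: 15.47
ee_pos: [470.9, 53.7, 196.7]
ee_rot: [179.7, -0.0, 96.3]
force: [5.9, 2.1, 2.8]
gripper_width: 13.9
gripper_force: 40.0
```

```bash
python3 avg.py; python3 - <<'E'
from fit import *
s=viewer.grab_frame("scene");save(s,"s9")
a=cv2.resize(s["img"][195:245,295:345,::-1],(590,590),interpolation=cv2.INTER_CUBIC)
b=cv2.resize(s["img"][255:285,260:310,::-1],(200,120),interpolation=cv2.INTER_CUBIC)
c=np.zeros((590,800,3),np.uint8);c[:,:590]=a;c[:120,600:]=b;cv2.imwrite("pics/v11.png",c)
# predicted pixels (disp pose 612.5,69,.11) for the pointer tip and clip faces
W=lambda X:proj(s,R.from_euler('z',.11).apply(X)+[612.5,69,0])
f=lambda u:((u-[295,195]+.5)*11.8).round(0)
for x in(-90-43.7,-90-52.6): print(x,"tip",f(W([x,62,134])))
for x in(-147.6,-142.6,-137.6): print("clip x",x,"rail edges z129:",f(W([x,56,129])),f(W([x,68,129])))
E
```

```text
avg tcp [470.98  53.74 196.67] sd [0.03 0.01 0.01] yaw 96.33 F [5.6 1.9 4.6] w 14.126034884891318 t 15.8667
-133.7 tip [368. 270.]
-142.6 tip [386. 243.]
clip x -147.6 rail edges z129: [371. 232.] [418. 253.]
clip x -142.6 rail edges z129: [361. 247.] [408. 267.]
clip x -137.6 rail edges z129: [351. 262.] [398. 282.]
```

View pics/v11.png

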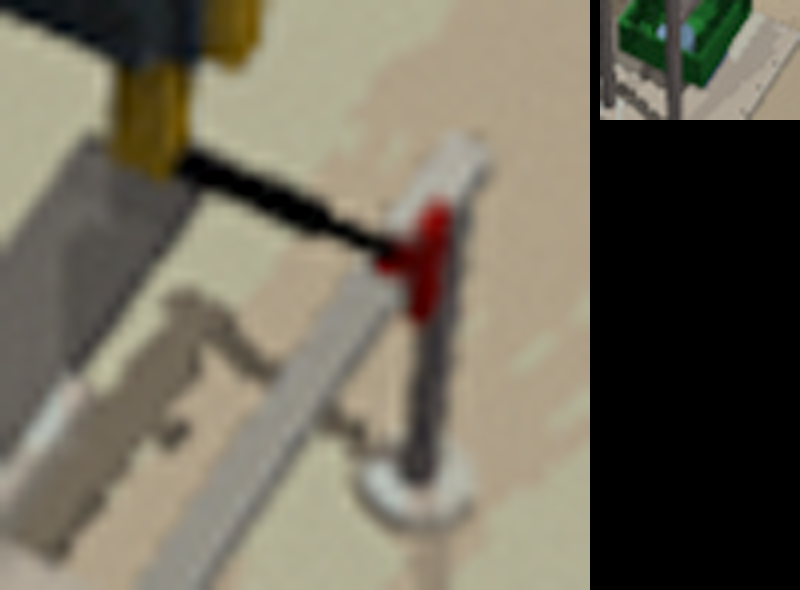

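Request:
step_arm(plan=[0,-0.12,0,0,0,0,0,0,0,0,0,0,0,0,0,0,0,0,0,0,0,0,0,0])

```text
time_s: 16.25
ee_pos: [469.8, 53.6, 196.7]
ee_rot: [179.7, -0.0, 96.3]
force: [5.3, 1.7, 3.1]
gripper_width: 13.9
gripper_force: 40.0
```

```bash
python3 avg.py; python3 - <<'E'
from fit import *
# scene: shift of pointer line along rail between s0 (slide 0) and now
s=viewer.grab_frame("scene")
for n in("pointer","mark_clip","scoop"):
    r=viewer.pinpoint(n,s);print(n,[(np.round(q["location"],1),round(q["score"],2)) for q in r[:2]])
im=s["img"].astype(float);W=lambda X:proj(s,R.from_euler('z',.11).apply(X)+[612.5,69,0])
def prof(im,slide):
    x=np.arange(-8,8.1,.25);acc=0
    for y in np.arange(44,55,1.):
        uv=np.array([W([-90-slide+d,y,134]) for d in x]).astype(np.float32)
        acc=acc+cv2.remap(im.mean(2).astype(np.float32),uv[None,:,0],uv[None,:,1],cv2.INTER_LINEAR)[0]
    d=np.clip(np.median(acc)-acc-100,0,None);return (d*x).sum()/d.sum()
i0=cv2.imread("pics/s0.png").astype(float)
print("pointer offset in frame: start",prof(i0,0),"now(rel 52.9)",prof(im,52.9))
E
```

```text
avg tcp [469.85  53.61 196.66] sd [0.01 0.01 0.01] yaw 96.33 F [5.4 1.9 2.4] w 14.406129420134912 t 16.65
pointer [(array([328.9, 214.7]), 0.78), (array([327.8, 215.6]), 0.73)]
mark_clip [(array([327.2, 213.6]), 0.66), (array([327.6, 214.6]), 0.45)]
scoop [(array([282.9, 262. ]), 0.97), (array([278.5, 264. ]), 0.61)]
pointer offset in frame: start 0.2065053929920607 now(rel 52.9) 0.892595124912561
```

```bash
python3 -c "
from workcell import env,sensors
print(env.job_done(),sensors.state()['time_s'])"
```

```text
the job is handed in; nothing more can be done
the job is handed in; nothing more can be done
```

The job is handed in: the scoop stands released on the pedestal with the tablet in it, and the gripper still holds the handle at 52.9 mm of travel. I measured the red clip's middle at 52.6–53.3 mm, so the pointer should be within about 0.5 mm of it; no verdict came back.

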